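# Spread the snap ring over the pump shaft and hold it at its groove

## Robot

A 6-joint arm with a two-finger parallel gripper is mounted at the origin on the work surface. World frame = base frame: x ahead of the robot, y to its left, z up, the work surface at z = 0. Lengths are in mm, angles in rad, forces in N, time in s.
With the tool pointing down it reaches from about 350 to 975 mm from the base axis. Payload 7.1 kg.
Tool frame: the origin (TCP) lies between the finger pads; the fingertips stand 19 mm ahead of it and the grasp point (between the pads) is the TCP (ctrl.tcp_to_tips is the distance from the TCP to the fingertips, in mm); z points along the fingers, y is the line along which they close (so a half turn about z gives the same grasp; the last joint's range is limited). The gripper opens to 88 mm and grips with 3 to 60 N. Pads are 20 mm wide; open, the fingers measure 115 mm over their backs; the gripper's body (75 mm by 178 mm) begins 61 mm behind the grasp point.
Start: joints at [-1.269, 0.423, 1.63, -0, 1.089, -0.019], TCP at [197.096, -593.092, 241.675] pointing down, gripper open.
Joint ranges: [-3, 3], [-0.9, 2.11], [0.09, 2.58], [-1.31, 4.45], [0.11, 2.69], [-2.54, 2.54]. Speed limits (rad/s): [2.39, 2.39, 3.01, 3.14, 3.14, 3.14].

## Interface

Orientations are given as a rotation vector (axis times angle).
In Python, from workcell import status, optics, ctrl gives the robot as it stands. The module is installed in compiled form; this text tells all that it offers.
- The arm moves only by the shell command python3 -m inch 'ROWS'. ROWS is JSON, a list that holds one entry, the list of rows, each a list of 7 numbers: the shift along the tool's x, y, z in mm, then the turn, a rotation vector about the tool's x, y, z in rad, then the opening in per cent of the stroke, from 0 (shut) to 100 (fully open). A call has 1 to 20 rows; each row is the pose to reach, as a shift and turn from the pose commanded when the call began, along the tool's axes at that moment; what a row does not reach only later rows make up. A row lasts 1/10 s, in which the tool goes at most 50 mm and 8.59 degrees, less where a joint would pass 70% of its speed; a pose out of reach is approached as far as the arm can. A call with a gripper value outside its range is refused whole. The fingers move at their own pace and stop on an object; the grip force is fixed at half the most. Time passes only in rows, so rows that repeat a pose let the fingers close. It gives the time, the measured TCP pose, the force, the opening and the grip force at its end, in the units of the state.
- status.get_obs(): the state, without advancing time (a new reading comes with each control period).
- optics.get_image(name): name is "scene" or "top" or "wrist"; returns a dict with "frame" (420x560x3 uint8, red, green, blue), "fx", "fy", "cx", "cy" (pixels), "k1" (the pictures are not rectified: a ray, as slopes to the right and down, at radius r is drawn at 1 + k1 r^2 times it, then the intrinsics apply), "rvec" (rotation vector, rad) and "tvec" (3), from world to camera coordinates, as OpenCV has them; the wrist camera has in their place "hand_eye" (4x4, takes a point from camera to tool coordinates, whose origin is the TCP and whose axes are the flange's). Camera axes: x right, y down, z forward; pixel columns grow to the right and rows downward; lengths in mm; the calibration is good to about 2 mm. A picture is of the moment at which its call begins: read the wrist's pose just before it. There is no depth.
- ctrl.close_job(): hands the job in; it is judged then, once.
The state is a dict: "t": time; "qpos": joint angles; "qvel": joint speeds; "joint_torque": joint torques, N m; "ee_pos": TCP position; "orientation": TCP orientation; "ft_force": force on the tool from outside, world axes, zero at the start; "moment": the same for the moment, N m; "width": finger opening in mm; "grasp_force": force on a finger pad.
Only numpy, scipy, OpenCV 4.12 (cv2) and the standard library are available. Lean on these libraries where they do the work, as an engineer would, in place of code of your own. Each camera call takes 0.05 s, during which the arm holds its last target. There are 200 camera calls.

## Task

Take the snap-ring pliers out of the tool block, put their tips into the gap of the big snap ring on the parts tray and spread it, never touching the ring with the fingers. Carry it spread over the end of the pump's drive shaft and slide it down until it rests square on the bearing, level with the groove. Finish there still holding the pliers squeezed, so that the ring stays spread in front of its groove without snapping in, and leave the other things on the bench and tray where they are.

Things in the scene. Friction and masses are not known exactly. Their poses are not given: they have to be found in the camera images.
- pliers_grip (a point): Snap-ring pliers (squeezing the handles spreads the jaws), 0.17 kg, upright nose down in the tool block. Point midway between the handles, 32 mm below their ends: the place to grip. z up along the pliers, y across the two handles (grip along y; jaws spread along y). Grips 17 mm wide (x); over their outer faces 61 mm here at rest, 67 mm at their ends, about 31 mm squeezed to the stop.
- pliers_pivot (a point): the pliers' pivot, 68 mm below pliers_grip, 85 mm above pliers_tip, same axes. A shoulder 12 mm above it hangs on the block. The return spring wants about 5 N on each handle at rest, 8 N at the built-in stop, 12 to 15 N with the ring spread. Squeezed lightly, to 54 mm or more over the grips, they can be carried and the nose still fits the gap.
- pliers_tip (a point): middle of the end of the pliers' nose, 153 mm below pliers_grip, same axes. Each jaw ends in a 5 mm round pin, 5 mm long, below a 9 mm shoulder. At rest the pins stand 3.5 mm either side of this point (y); at the stop 22 mm either side and about 2 mm nearer the pivot. As the handles swing in between fingers that stay put, the pins go down by some 2 mm: leave that much below them before squeezing.
- pliers_left (a joint): how far the left jaw is opened, rad: 0 at rest, 0.228 at the stop; the right jaw always opens as much
- ring_mid (a point): The big snap ring (spring steel) lying flat on the tray: 56 mm outside, 46 mm inside diameter, 4 mm thick, 40 g. Point: centre of the closed ring at half thickness. x towards the gap, z up. Fully spread, the best centre for the shaft lies about 3 mm from this point towards the gap, with a good 1 mm free all round. Carried, it may droop on the pins by up to 0.2 rad; it levels on the bearing.
- ring_gap (a point): middle of the ring's gap, 31 mm from ring_mid along ring x, half thickness. The two lugs face each other with V notches, 9 mm wide at the mouth; mouths 10 mm and bottoms 15 mm either side of this point (ring y). The pliers' pins go down into the gap here; spread, they seat in the notches, push each lug out about 10 mm and carry the ring. Lug tops are 2 mm above, the tray floor 2 mm below.
- ring_left (a joint): how far the left arm of the ring is spread, rad: 0 closed, about 0.18 with the pliers at their stop; below about 0.1 it does not pass the shaft
- ring_right (a joint): the same for the right arm
- tray: low aluminium parts tray, 150 x 150 mm, rim 16 mm high, floor 3 mm thick; origin under its centre; fixed
- block: wooden tool block, 84 x 100 mm, 106 mm high, with a 15 x 44 mm slot (44 along its y), 100 mm deep, in its middle for the pliers: lift them at least 105 mm to clear it. Short punches stand up to 30 mm out of it beside the slot. Origin under its centre; fixed
- housing: red cast pump housing, flange face up, 150 x 136 mm and 78 mm high, origin under its centre; fixed. From the middle of its grey top face, out of a ball bearing, stands the bright drive-shaft stub, 48 mm in diameter, upright.
- groove (a point): on the shaft axis, half-way up the ring groove, 83 mm above the bench. The groove is 5 mm wide and 44.6 mm in diameter; its lower edge, 2.5 mm below this point, is level with the flat face of the bearing (90 mm across), on which the ring comes to rest.
- stub_end (a point): centre of the end face of the shaft stub, 25.5 mm above the groove's middle; the end is tapered over its last 6 mm to 39 mm in diameter
- small_ring_mid (a point): bystander: centre of a small loose snap ring, 28 mm across, also on the tray: not the one wanted
- washer: bystander: brass thrust washer, 32 mm across and 5 mm thick, on the tray (underside centre)
- screw_a_mid (a point): bystander: middle of a loose cap screw lying on the bench, 14 mm shank, 89 mm long
- screw_b_mid (a point): bystander: middle of a second such cap screw
- hexkey_mid (a point): bystander: middle of the long leg of an L-shaped hex key lying on the bench, legs 150 and 55 mm, 10 mm thick
- torch_mid (a point): bystander: a torch (flashlight) standing on its tail, 142 mm tall, 58 mm across the head; point half-way up
- spring_mid (a point): bystander: a coil spring standing on end, 47 mm across, 60 mm tall; point half-way up
Not all that is in view belongs to the job. What is shaped like the part that bears pliers_grip but green is not meant.

How it is judged:
By the outcome, as a careful person would: the job done as asked, in the order asked, and still so for the second after the job is handed in, while the arm keeps its last pose, push and grip.
It also fails if it takes over 54 s, if anything falls off the work surface, if the arm or the gripper's body presses on something with over 40 N, if the wrist force passes 120 N, or if a joint passes its speed limit or range.

## Working session

There is one attempt and no reset: what is moved stays moved. The work goes in short steps, Python scripts to look and compute and a shell command to move; the robot and the scene stay as the last step left them, time stands still between calls to the robot, and variables do not carry over. Pictures are saved under pics/ and viewed, at most 10 in all, crops included, and the job is handed in when it is done.

```bash
mkdir -p pics; cat > h.py <<'E'
import numpy as np, cv2, pickle
from scipy.spatial.transform import Rotation as R
from workcell import status, optics, ctrl
def snap(name,fn):
    o=status.get_obs(); d=optics.get_image(name); d=dict(d)
    if name=="wrist":
        T=np.eye(4);T[:3,:3]=R.from_rotvec(o["orientation"]).as_matrix();T[:3,3]=o["ee_pos"]
        M=T@np.array(d["hand_eye"])
    else:
        M=np.eye(4);r=R.from_rotvec(np.ravel(d["rvec"])).as_matrix();M[:3,:3]=r.T;M[:3,3]=-r.T@np.ravel(d["tvec"])
    d["M"]=M
    cv2.imwrite(f"pics/{fn}.png",d["frame"][:,:,::-1]); pickle.dump(d,open(f"pics/{fn}.pkl","wb")); return d
def load(fn): return pickle.load(open(f"pics/{fn}.pkl","rb"))
def ray(d,u,v):
    K=np.array([[d["fx"],0,d["cx"]],[0,d["fy"],d["cy"]],[0,0,1.]])
    p=cv2.undistortPoints(np.array([[[u,v]]],float),K,np.array([d["k1"],0,0,0.]))[0,0]
    return d["M"][:3,3], d["M"][:3,:3]@np.array([p[0],p[1],1])
def onz(d,u,v,z):
    c,r=ray(d,u,v); return c+r*(z-c[2])/r[2]
def tri(*obs):
    A=np.zeros((3,3));b=np.zeros(3);
    for d,u,v in obs:
        c,r=ray(d,u,v); r=r/np.linalg.norm(r);P=np.eye(3)-np.outer(r,r);A+=P;b+=P@c
    x=np.linalg.solve(A,b); return x,[round(float(np.linalg.norm((np.eye(3)-np.outer(r,r)/(r@r))@(x-c))),1) for c,r in (ray(*o) for o in obs)]
def proj(d,p):
    q=d["M"][:3,:3].T@(np.array(p,float)-d["M"][:3,3]); a,b=q[0]/q[2],q[1]/q[2]; s=1+d["k1"]*(a*a+b*b)
    return np.array([d["fx"]*a*s+d["cx"],d["fy"]*b*s+d["cy"]])
def crop(fn,u0,v0,w,h,s,out):
    im=cv2.imread(f"pics/{fn}.png")[v0:v0+h,u0:u0+w]; cv2.imwrite(f"pics/{out}.png",cv2.resize(im,None,fx=s,fy=s,interpolation=cv2.INTER_CUBIC))
E
python3 - <<'E'
from h import *
np.set_printoptions(precision=2,suppress=True)
a=snap("scene","s0");b=snap("top","t0");c=snap("wrist","w0")
for d in(a,b,c):print(d["M"],d["fx"],d["k1"])
o=status.get_obs();print(o)
E
```

```text
[[   0.81    0.46   -0.38  868.91]
 [   0.59   -0.62    0.51 -652.21]
 [  -0.     -0.63   -0.77 1002.71]
 [   0.      0.      0.      1.  ]] 471.40613669695944 -0.06583487430130716
[[   0.01   -1.      0.1   363.16]
 [  -1.     -0.01   -0.    -63.64]
 [   0.01   -0.1    -1.   1216.96]
 [   0.      0.      0.      1.  ]] 422.5684346455604 -0.12339554475189252
[[   0.32   -0.91   -0.27  272.5 ]
 [  -0.95   -0.3    -0.09 -567.26]
 [  -0.      0.29   -0.96  383.16]
 [   0.      0.      0.      1.  ]] 343.5726033856061 -0.06437571033272871
{'t': 0.15, 'qpos': array([-1.27,  0.42,  1.63, -0.  ,  1.09, -0.02]), 'qvel': array([-0., -0., -0., -0.,  0.,  0.]), 'joint_torque': array([ -0.  , -54.5 , -27.39,   0.06,   0.02,  -0.  ]), 'ee_pos': array([ 196.97, -592.75,  241.1 ]), 'orientation': array([-3.1, -0.5,  0. ]), 'ft_force': array([ 1.13, -0.33,  0.54]), 'moment': array([-0.03, -0.03,  0.06]), 'grasp_force': 0.0, 'width': 87.86084482077742}
```

View pics/s0.png

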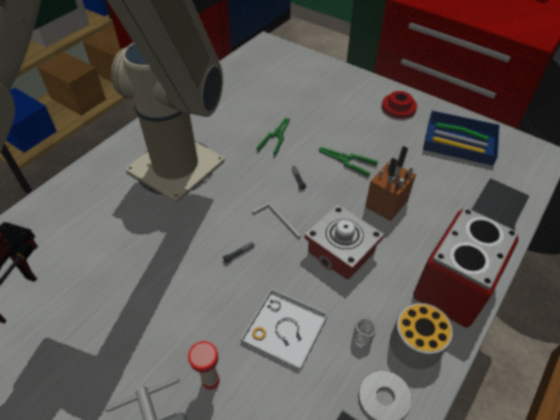

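View pics/t0.png

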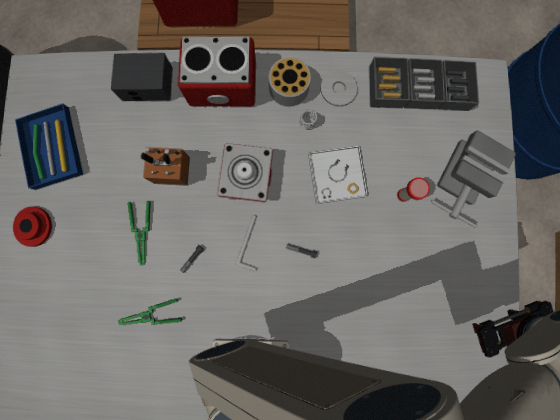

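The scene picture shows the block at (390,188) with dark handles standing out of it, the housing at (344,240) and the tray at (285,328). In the top picture they are at (165,166), (245,172) and (338,174). The green pliers at scene (275,135) and (347,160) lie on the bench and are decoys. The pair upright in the block is the one meant. I'll confirm with an enlarged mosaic.

```bash
python3 - <<'E'
from h import *
np.set_printoptions(precision=1,suppress=True)
def c(fn,u,v,w,h):
    return cv2.resize(cv2.imread(f"pics/{fn}.png")[v:v+h,u:u+w],(400,300),interpolation=cv2.INTER_CUBIC)
m=np.vstack([np.hstack([c("s0",350,140,80,60+0),c("t0",125,135,80,60)]),np.hstack([c("s0",235,285,100,75),c("t0",300,140,80,60)])])
cv2.imwrite("pics/m0.png",m)
t=load("t0")
for n,u,v,z in[("block",165,166,106),("stub",244,170,108),("tray",338,174,5),("torch",417,187,142)]:print(n,onz(t,u,v,z))
E
```

```text
block [583.6 235.  106. ]
stub [574.7  21.4 108. ]
tray [ 586.9 -245.     5. ]
torch [ 531.4 -432.6  142. ]
```

View pics/m0.png

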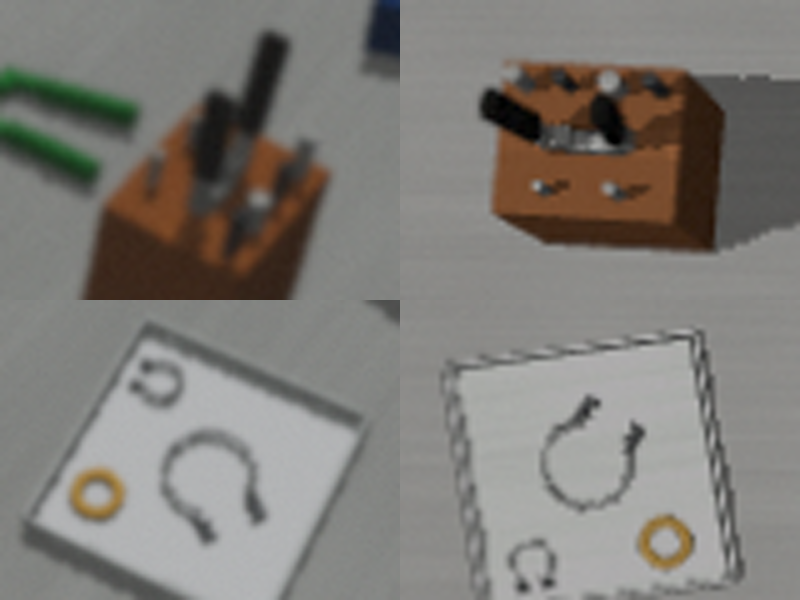

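Confirmed. The black-handled pliers stand in the block, with handle ends at top (143,155) and (166,155.6), and at scene (404.5,148) and (392.5,159). The big ring on the tray has its gap facing away from the robot. The small ring at the lower left is not the one wanted. Next I'll move the wrist camera over the tray.

```bash
cat >> h.py <<'E'
def go(x,y,z,yaw=None):
    o=status.get_obs();Rm=R.from_rotvec(o["orientation"]).as_matrix()
    # target: tool z down, tool x at angle yaw
    yw=np.arctan2(Rm[1,0],Rm[0,0]) if yaw is None else yaw
    c,s=np.cos(yw),np.sin(yw);Rt=np.array([[c,s,0],[s,-c,0],[0,0,-1]])
    print("t",round(o["t"],2),"yaw now",round(float(np.arctan2(Rm[1,0],Rm[0,0])),4),"shift",(Rm.T@(np.array([x,y,z])-o["ee_pos"])).round(1),"turn",R.from_matrix(Rm.T@Rt).as_rotvec().round(4))
E
python3 - <<'E'
from h import *
np.set_printoptions(precision=1,suppress=True)
s,t=load("s0"),load("t0")
print("hL",tri((s,404.5,148),(t,143,155)));print("hR",tri((s,392.5,159),(t,166,155.6)))
# ring lugs: mosaic->pixels
L=[(235+205/4,285+(535-300)/4),(235+260/4,285+(515-300)/4)]
T=[(300+(590-400)/5,140+(405-300)/5),(300+(638-400)/5,140+(433-300)/5)]
print("lug1",tri((s,*L[1]),(t,*T[0])),"lug2",tri((s,*L[0]),(t,*T[1])))
print("stub",tri((s,346,227),(t,244,170)))
go(570,-245,300,0)
E
```

```text
hL (array([594.4, 269.8, 190.4]), [0.1, 0.1])
hR (array([591.1, 208.8, 196.5]), [1.0, 1.0])
lug1 (array([ 627.8, -244.4,    1.4]), [1.9, 1.9]) lug2 (array([ 610.6, -273. ,    3. ]), [1.1, 1.1])
stub (array([576.8,  22.6, 102.7]), [1.4, 1.4])
t 0.15 yaw now 0.3208 shift [ 463.7 -212.5  -58.7] turn [-0.   0.   0.3]
```

```bash
python3 -m inch '[[[517,-153,0,0,0,0.32,100],[517,-153,0,0,0,0.32,100],[517,-153,0,0,0,0.32,100],[517,-153,0,0,0,0.32,100],[517,-153,0,0,0,0.32,100],[517,-153,0,0,0,0.32,100],[517,-153,0,0,0,0.32,100],[517,-153,0,0,0,0.32,100],[517,-153,0,0,0,0.32,100],[517,-153,0,0,0,0.32,100],[517,-153,0,0,0,0.32,100],[517,-153,0,0,0,0.32,100],[517,-153,0,0,0,0.32,100],[517,-153,0,0,0,0.32,100]]]'
python3 -c "
from h import *
snap('wrist','w1');go(645,-200,240,0)"
```

```text
t: 1.55
ee_pos: [638.3, -285.4, 241.2]
orientation: [-3.141, -0.0, 0.002]
ft_force: [0.4, -0.4, 0.4]
width: 87.7
grasp_force: 0.0
t 1.6 yaw now -0.0005 shift [  6.7 -85.8   1.5] turn [-0.0001  0.001  -0.0005]
```

```bash
python3 -m inch '[[[6,-86,0,0,0,0,100],[6,-86,0,0,0,0,100],[6,-86,0,0,0,0,100],[6,-86,0,0,0,0,100]]]'
python3 - <<'E'
from h import *
snap('wrist','w2')
a,b=load('w1'),load('w2');g=(619,-259,7)
ims=[]
for n,d in(('w1',a),('w2',b)):
    u,v=proj(d,g).round().astype(int);print(u,v)
    u0=int(np.clip(u-50,0,460));v0=int(np.clip(v-50,0,320));print(u0,v0)
    im=cv2.imread(f'pics/{n}.png')[v0:v0+100,u0:u0+100];ims.append(cv2.resize(im,(400,400),interpolation=cv2.INTER_CUBIC))
cv2.imwrite('pics/m1.png',np.hstack(ims))
go(620,-25,300,0);go(640,22,300,0)
E
```

```text
t: 2.0
ee_pos: [644.8, -199.5, 242.1]
orientation: [3.141, 0.001, 0.0]
ft_force: [0.2, 0.1, 1.5]
width: 87.5
grasp_force: 0.0
251 194
201 144
327 199
277 149
t 2.05 yaw now -0.0001 shift [ -24.9 -175.1  -58.1] turn [ 0.0006 -0.0003 -0.0001]
t 2.05 yaw now -0.0001 shift [  -4.9 -222.1  -58.1] turn [ 0.0006 -0.0003 -0.0001]
```

View pics/m1.png

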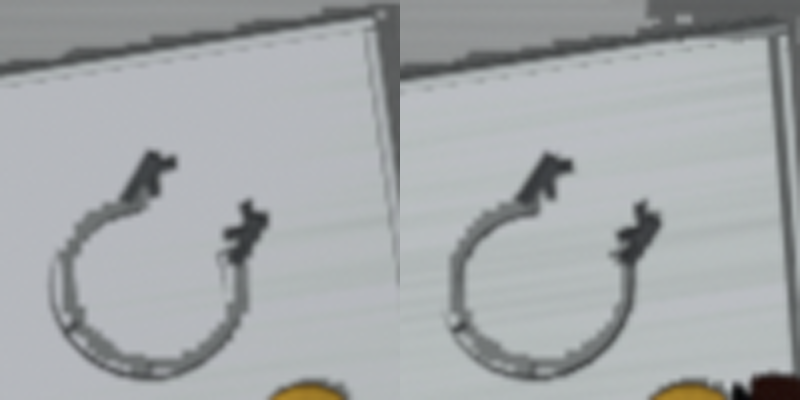

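The two wrist crops show the big ring open to the upper right. The dark lugs with their notches are at about (150,178) and (247,232) in the left crop, and at (547,178) and (640,232) in the right one. Now I'll measure it from both views.

```bash
python3 - <<'E'
from h import *
np.set_printoptions(precision=2,suppress=True)
ob=[];z=5
for n,u0,v0 in(('w1',201,144),('w2',277,149)):
    d=load(n);im=cv2.imread(f'pics/{n}.png')
    g=cv2.cvtColor(im,cv2.COLOR_BGR2GRAY)[v0+30:v0+97,u0+5:u0+75]
    m=(g<100).astype(np.uint8)
    k,l,s,c=cv2.connectedComponentsWithStats(m)
    idx=[i for i in range(1,k) if s[i,4]>25];print(n,[(s[i,4],(c[i]+[u0+5,v0+30]).round(1)) for i in idx])
    ob.append([(d,*(c[i]+[u0+5,v0+30])) for i in idx[:2]])
    # ring circle fit on z plane
    r=(g<165).astype(np.uint8);k,l2,s2,_=cv2.connectedComponentsWithStats(r,connectivity=8)
    b=1+np.argmax(s2[1:,4]);vv,uu=np.nonzero(l2==b)
    P=np.array([onz(d,u+u0+5,v+v0+30,6)[:2] for u,v in zip(uu,vv)])
    from scipy.optimize import least_squares
    f=least_squares(lambda q:np.hypot(*(P-q[:2]).T)-q[2],[590,-250,25],loss='soft_l1')
    print('circ',f.x,len(P)); 
    cc=np.array([onz(d,*(c[i]+[u0+5,v0+30]),6)[:2] for i in idx[:2]]);mid=cc.mean(0)
    print('lugs',cc,'sep',np.linalg.norm(cc[0]-cc[1]),'mid',mid,'perp yaw',np.arctan2(*( (cc[0]-cc[1])[[0,1]]*[-1,1])),'mid-cir',mid-f.x[:2],np.linalg.norm(mid-f.x[:2]))
for i in(0,1):print(tri(ob[0][i],ob[1][i]))
E
```

```text
w1 [(np.int32(86), array([237.1, 188.5])), (np.int32(80), array([262. , 202.3]))]
circ [ 594.88 -244.64   27.16] 930
lugs [[ 624.69 -243.02]
 [ 608.5  -270.97]] sep 32.30602342418201 mid [ 616.59 -257.  ] perp yaw -0.5248800926568055 mid-cir [ 21.71 -12.35] 24.983349173618727
w2 [(np.int32(86), array([312.2, 194. ])), (np.int32(127), array([333.4, 215.6]))]
circ [ 595.22 -244.57   27.11] 867
lugs [[ 624.93 -242.42]
 [ 599.13 -267.97]] sep 36.30532698325343 mid [ 612.03 -255.19] perp yaw -0.7903117223702649 mid-cir [ 16.81 -10.62] 19.88281163887182
(array([ 624.12, -242.73,    3.3 ]), [0.1, 0.1])
(array([ 601.63, -269.85,   -1.14]), [4.7, 4.7])
```

```bash
python3 -m inch '[[[-5,-222,-58,0,0,0,100],[-5,-222,-58,0,0,0,100],[-5,-222,-58,0,0,0,100],[-5,-222,-58,0,0,0,100],[-5,-222,-58,0,0,0,100],[-5,-222,-58,0,0,0,100],[-5,-222,-58,0,0,0,100]]]'
python3 - <<'E'
from h import *
snap('wrist','w3');go(610,150,300,0);go(640,190,340,0)
E
```

```text
t: 2.75
ee_pos: [640.4, 21.9, 299.8]
orientation: [3.141, 0.001, 0.001]
ft_force: [0.0, -0.7, 0.6]
width: 87.7
grasp_force: 0.0
t 2.8 yaw now -0.0006 shift [ -30.3 -128.7   -0.7] turn [ 0.0006  0.0003 -0.0006]
t 2.8 yaw now -0.0006 shift [  -0.3 -168.7  -40.7] turn [ 0.0006  0.0003 -0.0006]
```

```bash
cat > ring.py <<'E'
from h import *
from scipy.optimize import least_squares
np.set_printoptions(precision=2,suppress=True)
for n,u0,v0 in(('w1',201,144),('w2',277,149)):
    d=load(n);g=cv2.cvtColor(cv2.imread(f'pics/{n}.png'),cv2.COLOR_BGR2GRAY)[v0:v0+100,u0:u0+100]
    P=[];W=[]
    for v in range(25,97):
        for u in range(8,73):
            p=onz(d,u+u0,v+v0,5)[:2]
            if np.hypot(*(p-[597,-246]))<46: 
                P.append(p);W.append(g[v,u])
    P=np.array(P);W=np.array(W,float);bg=np.median(W)
    W=np.clip((bg-15-W)/60,0,1)
    q=np.array([596,-246.]);yaw=-.5
    for it in range(15):
        D=P-q;r=np.hypot(*D.T);a=np.arctan2(D[:,1],D[:,0]);da=np.abs((a-yaw+np.pi)%(2*np.pi)-np.pi)
        k=(da>.95)&(r>19)&(r<32)&(W>.2)
        f=least_squares(lambda z:W[k]*(np.hypot(*(P[k]-z[:2]).T)-z[2]),[*q,25.5]);q=f.x[:2]
        e=np.array([np.cos(yaw),np.sin(yaw)]);X=D@e;Y=D@np.array([-e[1],e[0]])
        k2=(r>28.5)&(X>20)&(np.abs(Y)<24)&(W>.2)
        L=k2&(Y>0);Rr=k2&(Y<0)
        cl=(P[L]*W[L,None]).sum(0)/W[L].sum();cr=(P[Rr]*W[Rr,None]).sum(0)/W[Rr].sum()
        m=(cl+cr)/2-q;yaw=np.arctan2(m[1],m[0])
    dl=cl-cr
    print(n,'c',q,f.x[2],'yaw',yaw,'yaw from lugs',np.arctan2(-dl[0],dl[1]),'lug x',np.linalg.norm(m),'sep',np.linalg.norm(dl),W[L].sum(),W[Rr].sum())
    # centre hole check
E
python3 ring.py; python3 - <<'E'
from h import *
snap('scene','s1'); w=load('w3'); u,v=proj(w,(577,22,108)); print(u,v)
u0=int(np.clip(u-80,0,400));v0=int(np.clip(v-75,0,270));crop('w3',u0,v0,160,150,4,'w3c');print(u0,v0)
E
```

```text
w1 c [ 592.   -243.49] 25.536921611393925 yaw -0.5041101246302933 yaw from lugs -0.5183253655622175 lug x 30.04954515668442 sep 32.37842480642418 90.71666666666667 82.36666666666667
w2 c [ 592.15 -243.46] 25.500263478235052 yaw -0.493643073372235 yaw from lugs -0.5035085308082695 lug x 29.841291326590817 sep 32.6723271834689 90.64999999999999 81.63333333333334
274.4004240909267 244.7813153332697
194 169
```

View pics/w3c.png

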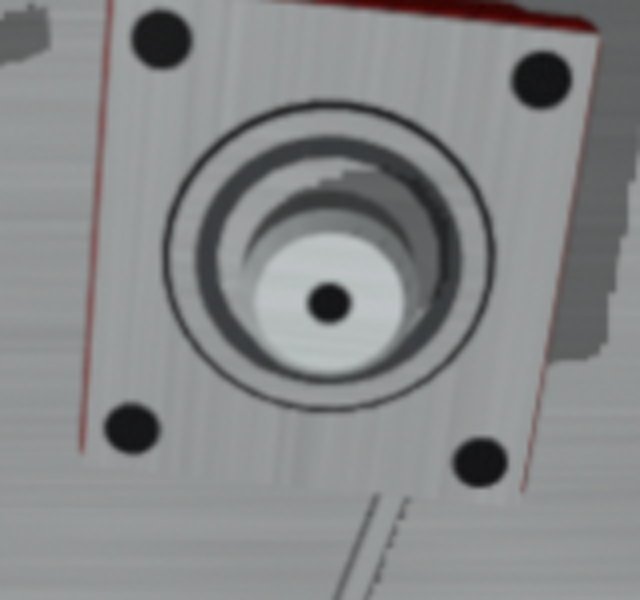

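```bash
python3 -m inch '[[[0,-169,-40,0,0,0,100],[0,-169,-40,0,0,0,100],[0,-169,-40,0,0,0,100],[0,-169,-40,0,0,0,100],[0,-169,-40,0,0,0,100],[0,-169,-40,0,0,0,100]]]'
python3 - <<'E'
from h import *
snap('wrist','w4');go(620,270,340,0)
E
python3 -m inch '[[[-20,-80,0,0,0,0,100],[-20,-80,0,0,0,0,100],[-20,-80,0,0,0,0,100],[-20,-80,0,0,0,0,100]]]'
python3 - <<'E'
from h import *
snap('wrist','w5');ims=[]
for n in('w4','w5'):
    d=load(n);u,v=proj(d,(592,238,160)).round().astype(int);print(n,u,v)
    u0=int(np.clip(u-60,0,440));v0=int(np.clip(v-70,0,280));print(u0,v0)
    im=cv2.imread(f'pics/{n}.png')[v0:v0+140,u0:u0+120];ims.append(cv2.resize(im,(400,467),interpolation=cv2.INTER_CUBIC))
cv2.imwrite('pics/m2.png',np.hstack(ims))
E
```

```text
t: 3.45
ee_pos: [640.2, 190.6, 338.9]
orientation: [3.141, 0.0, -0.002]
ft_force: [-0.9, -0.5, -0.2]
width: 87.5
grasp_force: 0.0
t 3.5 yaw now -0.0009 shift [-20.3 -79.9  -1.2] turn [ 0.001   0.0013 -0.0009]
t: 3.9
ee_pos: [620.2, 270.6, 339.0]
orientation: [3.141, 0.0, -0.001]
ft_force: [0.4, -0.6, -0.9]
width: 88.2
grasp_force: 0.0
w4 227 236
167 166
w5 308 217
248 147
```

View pics/m2.png

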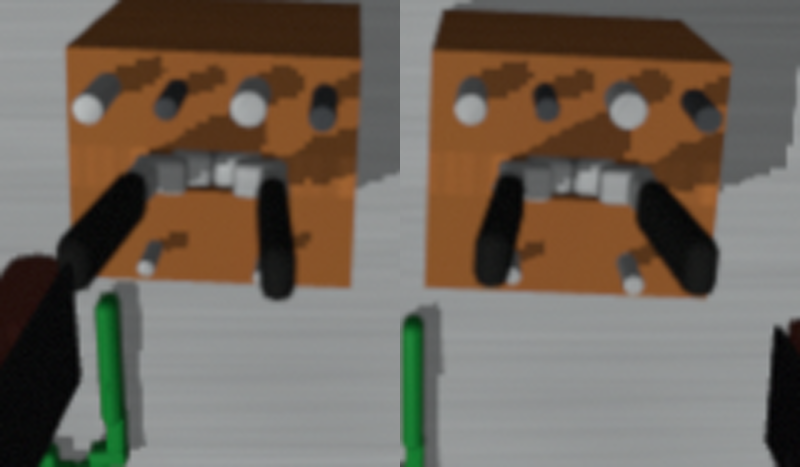

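The w3 crop shows the stub end centred at (330,303), which is full-image (276.5,244.7). The bearing ring is concentric with it. The w4 and w5 crops show the pliers' black handle ends at (78,258)/(277,280) and at (492,265)/(697,268), upright in the block.

```bash
python3 - <<'E'
from h import *
np.set_printoptions(precision=1,suppress=True)
w3,w4,w5,s,t=[load(n) for n in('w3','w4','w5','s0','t0')]
p4=lambda x,y:(w4,167+x/3.333-.5,166+y/3.333-.5); p5=lambda x,y:(w5,248+(x-400)/3.333-.5,147+y/3.333-.5)
L=tri(p4(78,258),p5(492,265));Q=tri(p4(277,280),p5(697,268));print(L,Q)
d=L[0]-Q[0];print('mid',(L[0]+Q[0])/2,'sep',np.linalg.norm(d[:2]),'yaw',np.arctan2(-d[0],d[1]))
for p in(p4,p5): pass
e=lambda a,b,z:(lambda A,B:(A,B,np.arctan2(-(A-B)[0],(A-B)[1])))(onz(*a,z),onz(*b,z))
print('block front edge',e(p5(425,287),p5(710,297),106),e(p4(68,275),p4(350,287),106))
print('block back edge',e(p5(432,47),p5(731,65),106),e(p4(67,46),p4(360,60),106))
print('pivot area w4',onz(*p4(207,172),106),'w5',onz(*p5(577,180),106))
print('stub',onz(w3,276,244.6,108.5),'brg',onz(w3,194+330/4-.5,169+255/4-.5,79), tri((w3,276,244.6),(t,244,170)),onz(t,244,170,108.5))
# stub: bright disc centroid
u0,v0=194,169;g=cv2.cvtColor(cv2.imread('pics/w3.png'),cv2.COLOR_BGR2GRAY)
m=(g>172).astype(np.uint8);k,l,st,c=cv2.connectedComponentsWithStats(m);i=l[240,266];print(g[240,268],i,st[i],c[i])
for n in('w4','w5'):print(n,proj(load(n),(577,22,108)))
# top picture stub
g=cv2.cvtColor(cv2.imread('pics/t0.png'),cv2.COLOR_BGR2GRAY)[155:190,228:262];c=cv2.HoughCircles(cv2.resize(g,None,fx=6,fy=6,interpolation=cv2.INTER_CUBIC),cv2.HOUGH_GRADIENT,1,20,param1=80,param2=20,minRadius=30,maxRadius=120);print(None if c is None else c[0][:4]/6)
E
```

```text
(array([591.7, 270.3, 181.9]), [1.4, 1.4]) (array([590.7, 213.9, 188.7]), [1.0, 1.0])
mid [591.2 242.1 185.3] sep 56.45340584822758 yaw -0.0172644219619698
block front edge (array([554.2, 293.2, 106. ]), array([550.4, 192.9, 106. ]), np.float64(-0.03798099496692148)) (array([554.5, 294.7, 106. ]), array([550.1, 194. , 106. ]), np.float64(-0.04367066589420179))
block back edge (array([638.7, 289.6, 106. ]), array([632.9, 190.5, 106. ]), np.float64(-0.058737037441481725)) (array([637.9, 288.8, 106. ]), array([633. , 190.5, 106. ]), np.float64(-0.049689964906937875))
pivot area w4 [593.4 243.4 106. ] w5 [593.2 240.8 106. ]
stub [577.4  20.3 108.5] brg [579.9  20.2  79. ] (array([575.5,  21. , 104.2]), [0.7, 0.7]) [574.6  21.3 108.5]
188 8 [258 228  36  33 829] [275.6 243.9]
w4 [418.  230.8]
w5 [486.1 214.5]
[[16.9 16.6 15.9]
 [18.8 19.4 14.5]
 [13.9 20.1 13.1]
 [19.6 14.6 12.9]]
```

```bash
python3 - <<'E'
from h import *
np.set_printoptions(precision=1,suppress=True)
ob=[]
for n,p in(('w3',(268,240)),('w4',None),('w5',None)):
    d=load(n);g=cv2.cvtColor(cv2.imread(f'pics/{n}.png'),cv2.COLOR_BGR2GRAY)
    u,v=proj(d,(577.5,20.5,108.5));m=(g>172).astype(np.uint8);k,l,st,c=cv2.connectedComponentsWithStats(m)
    i=min((i for i in range(1,k) if 300<st[i,4]<1500),key=lambda i:np.hypot(*(c[i]-[u,v])),default=None)
    if i is None: print(n,'none',u,v);continue
    h,_=cv2.findContours((l==i).astype(np.uint8),0,2);e=cv2.minAreaRect(cv2.convexHull(h[0]));E=cv2.fitEllipse(cv2.convexHull(h[0]))
    print(n,st[i],c[i],E,onz(d,*E[0],108.5));ob.append((d,*E[0]))
print(tri(*ob))
go(593.5,241.8,162,-.046)
E
```

```text
w3 [258 228  36  33 829] [275.6 243.9] ((275.66400146484375, 244.0128936767578), (33.160465240478516, 36.26737594604492), 90.68731689453125) [578.1  20.7 108.5]
w4 [403 216  33  30 657] [418.9 230.2] ((418.99749755859375, 230.19857788085938), (28.552825927734375, 33.32302474975586), 56.95856857299805) [577.9  21.1 108.5]
w5 [472 201  21  29 326] [480.2 217.4] ((483.02239990234375, 216.2026824951172), (22.703243255615234, 27.735151290893555), 164.038818359375) [575.   25.8 108.5]
(array([574.3,  19.9, 101.4]), [1.0, 2.2, 2.0])
t 3.95 yaw now -0.0007 shift [-26.8  28.2 177.2] turn [0. 0. 0.]
```

```bash
python3 -m inch '[[[-27,28,50,0,0,0.045,100],[-27,28,100,0,0,0.045,100],[-27,28,115,0,0,0.045,100],[-27,28,115,0,0,0.045,100],[-27,28,115,0,0,0.045,100]]]'
python3 -c "
from h import *
go(593.5,241.8,162,-.046)"
```

```text
t: 4.45
ee_pos: [594.0, 242.9, 225.3]
orientation: [3.141, -0.072, 0.0]
ft_force: [0.8, 0.7, -0.8]
width: 87.8
grasp_force: 0.0
t 4.45 yaw now -0.046 shift [-0.4  1.1 63.3] turn [ 0.0001 -0.0003  0.    ]
```

Now down, then a light squeeze to about 57 mm.

```bash
python3 -m inch '[[[0,1,20,0,0,0,100],[0,1,40,0,0,0,100],[0,1,55,0,0,0,100],[0,1,63,0,0,0,100],[0,1,63,0,0,0,100],[0,1,63,0,0,0,80],[0,1,63,0,0,0,72],[0,1,63,0,0,0,65],[0,1,63,0,0,0,65],[0,1,63,0,0,0,65],[0,1,63,0,0,0,65],[0,1,63,0,0,0,65],[0,1,63,0,0,0,65]]]'
```

```text
t: 5.75
ee_pos: [593.2, 242.9, 162.0]
orientation: [3.141, -0.069, 0.001]
ft_force: [-0.4, -1.5, 5.3]
width: 57.1
grasp_force: 3.8
```

```bash
python3 -m inch '[[[0,0,-5,0,0,0,64.5],[0,0,-15,0,0,0,64.5],[0,0,-30,0,0,0,64.5],[0,0,-50,0,0,0,64.5],[0,0,-70,0,0,0,64.5],[0,0,-90,0,0,0,64.5],[0,0,-110,0,0,0,64.5],[0,0,-130,0,0,0,64.5],[0,0,-145,0,0,0,64.5],[0,0,-145,0,0,0,64.5],[0,0,-145,0,0,0,64.5]]]'
python3 - <<'E'
from h import *
snap('wrist','w6');snap('scene','s2');snap('top','t2');o=status.get_obs();print(o['ee_pos'],o['width'],o['grasp_force'],o['ft_force'])
Rm=R.from_rotvec(o['orientation']).as_matrix()
tip=o['ee_pos']+Rm@[0,0,153];print(tip)
for n in('w6','s2','t2'):print(n,proj(load(n),tip),proj(load(n),o['ee_pos']))
a=cv2.resize(cv2.imread('pics/w6.png'),(448,336))
u,v=proj(load('w6'),tip).astype(int);u0=max(u-50,0);v0=max(min(v-50,320),0);print(u0,v0)
b=cv2.resize(cv2.imread('pics/w6.png')[v0:v0+100,u0:u0+100],(336,336),interpolation=cv2.INTER_CUBIC)
cv2.imwrite('pics/m3.png',np.hstack([a,b]))
go(619.2,-258.5,300,-.505)
E
```

```text
t: 6.85
ee_pos: [592.8, 243.1, 306.7]
orientation: [-3.141, 0.069, -0.0]
ft_force: [-0.5, 0.2, -2.3]
width: 56.8
grasp_force: 3.7
[592.39588289 242.85899543 305.35855291] 56.59671658081296 3.730591839084809 [-0.80528914 -0.70417763 -2.24531832]
[592.06787983 242.73562113 152.35895424]
w6 [275.15315071 196.43682073] [275.76397253 281.1335048 ]
s2 [396.13724382 164.27898814] [408.41786237 117.21751033]
t2 [157.67084583 159.21952281] [139.08316642 144.52665317]
225 146
t 7.0 yaw now -0.0442 shift [ 48.9 499.7   5.7] turn [0.0014 0.0019 0.4608]
```

View pics/m3.png

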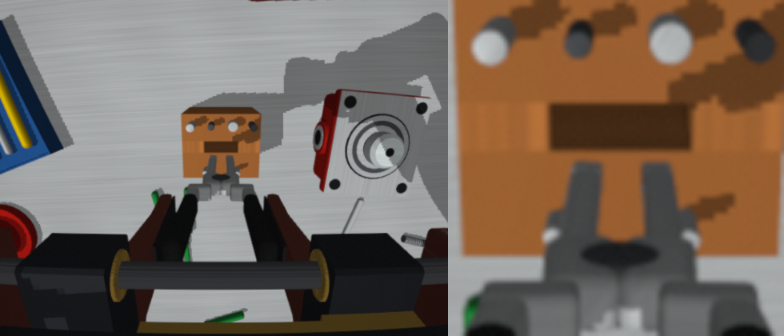

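The w6 crop shows the pliers hanging from the fingers, clear of the block, with jaw ends at crop (587,168) and (660,168). That is within about 2 px of the predicted tip. Next I'll carry them to above the gap.

```bash
python3 -m inch '[[[1,10,0,0,0,0.01,64.5],[3,30,0,0,0,0.03,64.5],[6,60,0,0,0,0.06,64.5],[9,95,0,0,0,0.09,64.5],[13,130,0,0,0,0.12,64.5],[16,165,0,0,0,0.15,64.5],[20,200,0,0,0,0.18,64.5],[23,235,0,0,0,0.21,64.5],[27,270,0,0,0,0.24,64.5],[30,305,0,0,0,0.28,64.5],[33,340,0,0,0,0.31,64.5],[37,375,0,0,0,0.34,64.5],[40,410,0,0,0,0.37,64.5],[43,440,0,0,0,0.4,64.5],[46,465,0,0,0,0.43,64.5],[47,483,0,0,0,0.45,64.5],[49,495,0,0,0,0.461,64.5],[49,500,0,0,0,0.461,64.5],[49,500,0,0,0,0.461,64.5]]]'
python3 -m inch '[[[0,0,10,0,0,0,64.5],[0,0,30,0,0,0,64.5],[0,0,55,0,0,0,64.5],[0,0,80,0,0,0,64.5],[0,0,100,0,0,0,64.5],[0,0,110,0,0,0,64.5],[0,0,116,0,0,0,64.5],[0,0,118,0,0,0,64.5],[0,0,118,0,0,0,64.5],[0,0,118,0,0,0,64.5]]]'
python3 - <<'E'
from h import *
np.set_printoptions(precision=1,suppress=True)
snap('wrist','w7');o=status.get_obs();print(o['ee_pos'],o['width'],o['grasp_force'],o['ft_force'])
go(619.2,-258.5,172,-.505)
d=load('w7');Rm=R.from_rotvec(o['orientation']).as_matrix();tip=o['ee_pos']+Rm@[0,0,153]
print(tip,proj(d,tip),proj(d,(619.2,-258.5,6)),[proj(d,o['ee_pos']+Rm@[0,s,153]) for s in(-6.3,6.3)],[proj(d,o['ee_pos']+Rm@[0,s,148]) for s in(-6.3,6.3)])
u,v=proj(d,tip).astype(int);u0=u-60;v0=v-50;print(u0,v0);crop('w7',u0,v0,120,90,6.6,'w7c')
E
```

```text
t: 8.9
ee_pos: [619.7, -258.6, 306.5]
orientation: [-3.042, 0.785, 0.001]
ft_force: [0.1, 0.5, -1.1]
width: 56.7
grasp_force: 3.7
t: 9.9
ee_pos: [620.4, -258.8, 189.7]
orientation: [3.042, -0.785, 0.003]
ft_force: [0.2, -1.0, -2.3]
width: 56.8
grasp_force: 3.7
[ 620.4 -258.8  189.7] 56.61988860396396 3.7313854694366455 [ 0.8 -0.4 -1.5]
t 9.95 yaw now -0.5052 shift [-1.2  0.3 17.7] turn [-0. -0. -0.]
[ 620.6 -258.9   36.7] [274.9 195.6] [275.2 188.9] [array([267.8, 195.6]), array([282. , 195.6])] [array([267.7, 197.1]), array([282.1, 197.1])]
214 145
```

View pics/w7c.png

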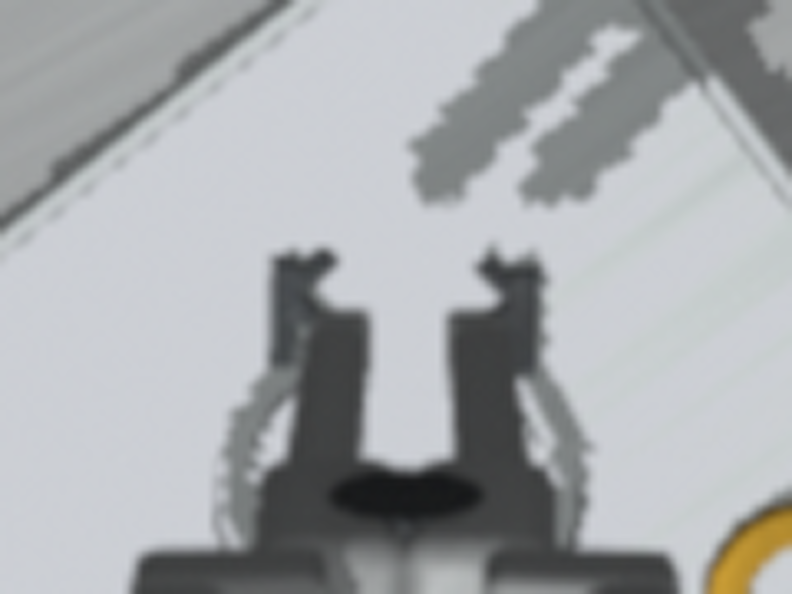

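The w7 crop shows the nose just behind the gap, laterally centred: jaw ends at (342,315) and (478,315), lug mouths at (337,262) and (480,265). I'll check numerically for the pins under the shoulders.

```bash
python3 - <<'E'
import cv2,numpy as np
g=cv2.cvtColor(cv2.imread('pics/w7.png'),cv2.COLOR_BGR2GRAY)
print('     '+' '.join('%3d'%u for u in range(252,300)))
for v in list(range(180,202))+[206,212,218]:print(v,' '.join('%3d'%x for x in g[v,252:300]))
E
```

```text
252 253 254 255 256 257 258 259 260 261 262 263 264 265 266 267 268 269 270 271 272 273 274 275 276 277 278 279 280 281 282 283 284 285 286 287 288 289 290 291 292 293 294 295 296 297 298 299
180 207 207 206 206 206 207 206 207 207 206 207 206 207 206 207 206 207 207 207 206 207 206 206 206 206 206 207 206 206 207 206 207 207 207 207 206 205 206 206 207 206 206 207 207 206 207 206 206
181 206 207 207 206 207 205 204 206 206 205 202 203 205 207 206 207 207 206 207 206 206 206 207 206 207 207 206 207 207 207 207 207 206 206 207 203 192 196 205 207 206 206 205 206 207 206 206 206
182 206 207 206 204 201 188 178 191 200 184 165 166 188 203 207 207 207 207 207 207 207 206 207 207 207 206 206 206 206 207 206 207 206 206 205 187 162 180 203 207 205 202 191 196 206 206 206 207
183 207 206 195 175 159 138 123 151 163 130  92  94 144 188 205 206 207 207 206 206 207 207 207 206 207 207 206 207 206 207 207 206 206 206 199 160 122 152 190 200 187 174 158 179 203 206 207 207
184 207 205 184 134  87  78  76  97  96  76  67  69 103 171 204 207 206 207 206 206 206 207 207 206 207 206 208 207 207 207 
[... 3291 characters left out ...]
 206 207 207 207 207 208 207 207 203 172 113  70  64  64  63  63  63  63  62  66  82  88  92 114 136 178 203 206
206 132 127 120 114 140 177 147  84  64  64  66  66  66  65  65  66  85 164 203 207 207 207 206 207 207 207 207 207 207 201 150  78  64  64  64  64  63  63  64  68 105 170 196 167 133 125 126 135
212 121 154 193 205 201 151  81  64  64  65  66  66  65  65  66  73 120 178 204 207 206 207 206 207 207 207 207 206 206 201 159  93  64  64  64  63  63  64  63  63  70 112 171 186 191 183 149 131
218 135 109  69  62  63  62  64  64  64  63  62  61  52  40  31  28  26  25  25  25  26  26  26  25  25  26  26  25  24  24  27  28  32  39  51  62  65  65  66  66  66  65  65  64  69 104 147 147
```

The jaws' midpoint (275.4) lines up with the gap (275.2), and in x they need about −1.2 mm. Going down slowly, slightly looser.

```bash
python3 -m inch '[[[-1.2,0,0,0,0,0,66],[-1.2,0.1,5,0,0,0,66.5],[-1.2,0.1,10,0,0,0,66.5],[-1.2,0.1,15,0,0,0,66.5],[-1.2,0.1,19,0,0,0,66.5],[-1.2,0.1,22,0,0,0,66.5],[-1.2,0.1,22,0,0,0,66.5],[-1.2,0.1,22,0,0,0,66.5],[-1.2,0.1,22,0,0,0,66.5]]]'
python3 - <<'E'
from h import *
np.set_printoptions(precision=2,suppress=True)
P=[]
for i in range(3):
    d=snap('wrist','w8');o=status.get_obs();P.append(np.r_[o['ee_pos'],o['ft_force']])
print(np.array(P).mean(0),o['width'],o['grasp_force'])
Rm=R.from_rotvec(o['orientation']).as_matrix();e=P[-1][:3]
print(proj(d,e+Rm@[0,0,153]),proj(d,(619.2,-258.5,5)))
g=cv2.cvtColor(cv2.imread('pics/w8.png'),cv2.COLOR_BGR2GRAY)
print('    '+' '.join('%3d'%u for u in range(252,300)))
for v in range(180,204,1):print(v,' '.join('%3d'%x for x in g[v,252:300]))
E
```

```text
t: 10.85
ee_pos: [618.9, -258.2, 166.9]
orientation: [3.042, -0.785, 0.001]
ft_force: [-0.1, 0.2, -2.2]
width: 58.3
grasp_force: 3.7
[ 618.91 -258.15  166.93    0.02   -0.02   -1.81] 58.972765649574136 3.6705488548614085
[274.81 195.68] [274.99 192.72]
    252 253 254 255 256 257 258 259 260 261 262 263 264 265 266 267 268 269 270 271 272 273 274 275 276 277 278 279 280 281 282 283 284 285 286 287 288 289 290 291 292 293 294 295 296 297 298 299
180 206 205 205 205 205 206 205 206 205 205 206 206 205 206 205 203 191 176 155 136 132 129 129 129 128 128 128 128 129 131 131 138 157 172 191 201 189 175 154 135 130 129 131 132 132 130 130 129
181 206 206 206 206 206 205 205 205 206 205 205 206 205 206 206 203 188 155 133 129 128 129 129 128 128 128 128 129 131 134 139 159 189 201 201 187 156 139 133 129 130 131 132 132 131 129 129 130
182 205 206 205 205 205 205 205 206 205 206 206 205 205 206 205 205 199 165 132 128 129 129 129 128 128 129 130 131 134 155 172 189 203 204 188 157 135 130 130 130 132 132 131 130 129 128 130 131
183 205 205 206 206 206 205 205 205 205 205 205 205 205 205 206
[... 3352 characters left out ...]
 203 205 205 205 205 205 205 202 171 114  71  63  63  63  63  63  62  62  72 119 111  74  66  70  92 127 178 203
201 185 132  80  72  74  92  92  96  86  65  64  64  65  65  64  64  65  77 132 184 203 205 206 206 205 205 206 203 174 118  72  62  64  63  64  63  63  62  68 103  97  70  66  70  96 128 178 203
202 184 131  81  72  75  89  91  87  75  64  64  65  65  64  65  64  64  83 151 195 205 206 205 205 205 205 206 204 187 134  77  63  64  64  63  63  63  63  63  71  72  67  66  70 101 150 190 204
203 175 118  78  72  75  91 105  92  68  63  64  65  65  65  64  65  66  93 165 201 205 205 206 205 206 206 206 206 200 149  80  64  63  63  64  63  62  62  62  60  63  66  65  70 105 168 200 205
```

```bash
python3 -m inch '[[[0.2,-0.4,3,0,0,0,66.5],[0.2,-0.4,6,0,0,0,66.5],[0.2,-0.4,7.5,0,0,0,66.5],[0.2,-0.4,7.5,0,0,0,66.5],[0.2,-0.4,7.5,0,0,0,66.5]]]'
python3 -m inch '[[[0,0,1,0,0,0,66.5],[0,0,1,0,0,0,66.5],[0,0,1,0,0,0,66.5]]]'
python3 - <<'E'
from h import *
np.set_printoptions(precision=2,suppress=True)
P=[]
for i in range(2):
    d=snap('wrist','w9');o=status.get_obs();P.append(np.r_[o['ee_pos'],o['ft_force']])
print(np.array(P).mean(0),o['width'],o['grasp_force'])
snap('scene','s3')
e=P[-1][:3];Rm=R.from_rotvec(o['orientation']).as_matrix();u,v=proj(d,e+Rm@[0,0,153]).astype(int);crop('w9',u-50,v-40,100,75,8,'w9c');print(u,v)
E
```

```text
t: 11.5
ee_pos: [619.1, -257.8, 159.0]
orientation: [-3.042, 0.785, 0.0]
ft_force: [0.7, 0.2, -1.2]
width: 58.6
grasp_force: 3.7
t: 11.8
ee_pos: [619.1, -257.9, 158.2]
orientation: [3.042, -0.785, 0.0]
ft_force: [-0.6, -0.1, -1.5]
width: 58.2
grasp_force: 3.7
[ 619.16 -257.86  158.21    0.07   -0.35   -1.72] 58.895336118107664 3.6705152473587077
274 195
```

```bash
for i in 1 2 3; do python3 -m inch '[[[0,0,0.8,0,0,0,66.5],[0,0,0.8,0,0,0,66.5]]]' | egrep 'ee_pos|ft_f'; python3 -c "
from h import *
z=[status.get_obs()]
for i in range(2):
  optics.get_image('top');z.append(status.get_obs())
print(np.mean([o['ft_force'][2] for o in z]),np.mean([o['ee_pos'][2] for o in z]),z[-1]['t'])"; done
```

```text
ee_pos: [619.1, -257.8, 157.3]
ft_force: [0.3, -0.2, -2.2]
-2.062873459738638 157.30753921168676 12.25
ee_pos: [619.4, -257.9, 156.8]
ft_force: [-0.3, -0.7, -0.5]
-0.13129302111764554 156.8308432463883 12.55
ee_pos: [619.8, -258.1, 156.6]
ft_force: [0.5, -0.3, 4.7]
4.771991118615442 156.60375730961445 12.85
```

Floor contact came at TCP z ≈ 156.8. I'll raise 2.4 mm and squeeze.

```bash
python3 -m inch '[[[0,0,-1.5,0,0,0,66.5],[0,0,-2.6,0,0,0,66.5],[0,0,-2.6,0,0,0,66.5],[0,0,-2.6,0,0,0,62],[0,0,-2.6,0,0,0,58],[0,0,-2.6,0,0,0,54],[0,0,-2.6,0,0,0,50],[0,0,-2.6,0,0,0,50],[0,0,-2.6,0,0,0,50]]]'
python3 -c "
from h import *
snap('wrist','w10');o=status.get_obs();print(o['width'],o['grasp_force'],o['ft_force'])"
python3 -m inch '[[[0,0,0,0,0,0,46],[0,0,0,0,0,0,42],[0,0,0,0,0,0,38],[0,0,0,0,0,0,34],[0,0,0,0,0,0,30],[0,0,0,0,0,0,20],[0,0,0,0,0,0,10],[0,0,0,0,0,0,10],[0,0,0,0,0,0,10],[0,0,0,0,0,0,10]]]'
python3 - <<'E'
from h import *
d=snap('wrist','w11');snap('scene','s4');o=status.get_obs();print(o['width'],o['grasp_force'],o['ft_force'],o['ee_pos'])
Rm=R.from_rotvec(o['orientation']).as_matrix();u,v=proj(d,o['ee_pos']+Rm@[0,0,153]).astype(int);print(u,v)
crop('w11',u-60,v-40,120,90,6.6,'w11c')
E
```

```text
t: 13.75
ee_pos: [619.1, -257.8, 158.4]
orientation: [-3.042, 0.785, 0.0]
ft_force: [0.1, 0.2, -1.6]
width: 44.2
grasp_force: 10.9
43.93184876714247 10.886410027742386 [ 0.29204185  0.9143999  -1.70523135]
t: 14.8
ee_pos: [619.1, -257.9, 158.4]
orientation: [3.042, -0.785, 0.0]
ft_force: [0.7, -0.6, 0.5]
width: 31.6
grasp_force: 29.7
31.602922054797645 29.746534070000052 [-0.64315521  0.06804308 -0.49521637] [ 619.17009585 -257.83926382  158.4294637 ]
274 195
```

View pics/w11c.png

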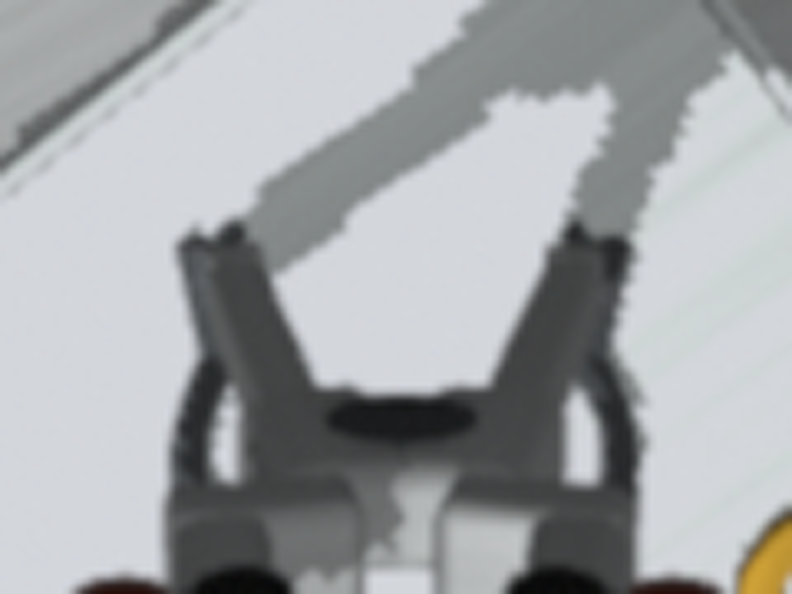

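The w11 crop shows both lugs pushed out at (210,240) and (600,245), with the jaws wide open. Width is 31.6 mm, so the pliers are at the stop. Now I'll lift and carry above the shaft.

```bash
python3 -m inch '[[[0,0,-2,0,0,0,10],[0,0,-5,0,0,0,10],[0,0,-10,0,0,0,10],[0,0,-18,0,0,0,10],[0,0,-28,0,0,0,10],[0,0,-40,0,0,0,10],[0,0,-55,0,0,0,10],[0,0,-70,0,0,0,10],[0,0,-85,0,0,0,10],[0,0,-100,0,0,0,10],[0,0,-115,0,0,0,10],[0,0,-125,0,0,0,10],[0,0,-131,0,0,0,10],[0,0,-133,0,0,0,10],[0,0,-133,0,0,0,10],[0,0,-133,0,0,0,10]]]'
python3 -c "
from h import *
snap('wrist','w12');snap('scene','s5');snap('top','t5');o=status.get_obs();print(o['width'],o['grasp_force'],o['ft_force'])
go(599.4,9.1,291,-.505)
p=o['ee_pos']-[0,0,153];print(p,[proj(load(n),p) for n in('s5','t5','w12')])"
```

```text
t: 16.5
ee_pos: [618.8, -257.7, 290.6]
orientation: [-3.042, 0.785, 0.002]
ft_force: [0.4, 0.3, -2.2]
width: 31.4
grasp_force: 29.6
32.32042043991518 29.619591208174825 [ 0.29258529  0.40977281 -2.67126173]
t 16.65 yaw now -0.5052 shift [-1.462e+02 -2.241e+02 -2.000e-01] turn [ 0.0001  0.0011 -0.0002]
[ 618.89163276 -257.74405549  137.68660983] [array([294.09383607, 312.3077837 ]), array([350.30622698, 152.982643  ]), array([274.77832926, 195.34371826])]
```

```bash
python3 -m inch '[[[-3,-4,0,0,0,0,10],[-9,-13,0,0,0,0,10],[-18,-27,0,0,0,0,10],[-29,-45,0,0,0,0,10],[-42,-65,0,0,0,0,10],[-55,-85,0,0,0,0,10],[-68,-105,0,0,0,0,10],[-81,-125,0,0,0,0,10],[-94,-145,0,0,0,0,10],[-107,-165,0,0,0,0,10],[-119,-183,0,0,0,0,10],[-130,-200,0,0,0,0,10],[-139,-213,0,0,0,0,10],[-144,-221,0,0,0,0,10],[-146,-224,0,0,0,0,10],[-146,-224,0,0,0,0,10],[-146,-224,0,0,0,0,10],[-146,-224,0,0,0,0,10]]]'
python3 - <<'E'
from h import *
np.set_printoptions(precision=1,suppress=True)
d=snap('wrist','w13');s=snap('scene','s6');t=snap('top','t6');o=status.get_obs();e=o['ee_pos'];print(e,o['width'],o['ft_force'])
tip=e-[0,0,153.]
pr=[proj(x,tip) for x in(d,s,t)];print(tip,pr,[proj(x,(578,20.9,108.5)) for x in(d,s,t)])
def c(fn,p,w,h,W,H):
    u0=int(np.clip(p[0]-w/2,0,560-w));v0=int(np.clip(p[1]-h/2,0,420-h));print(fn,u0,v0)
    return cv2.resize(cv2.imread(f'pics/{fn}.png')[v0:v0+h,u0:u0+w],(W,H),interpolation=cv2.INTER_CUBIC)
cv2.imwrite('pics/m4.png',np.hstack([c('w13',pr[0],120,160,420,560),c('s6',pr[1]+[-5,5],65,100,364,560)]))
E
```

```text
t: 18.45
ee_pos: [599.9, 8.1, 291.3]
orientation: [3.041, -0.787, -0.0]
ft_force: [-0.2, -0.7, -2.1]
width: 31.8
grasp_force: 29.6
[599.8   8.3 291.3] 32.01910120421873 [-0.6 -0.1 -2.9]
[599.8   8.3 138.3] [array([274.6, 195.7]), array([352.3, 226. ]), array([248.4, 158.3])] [array([274.1, 212.5]), array([345.7, 226.3]), array([244.2, 168.7])]
w13 214 115
s6 314 180
```

View pics/m4.png

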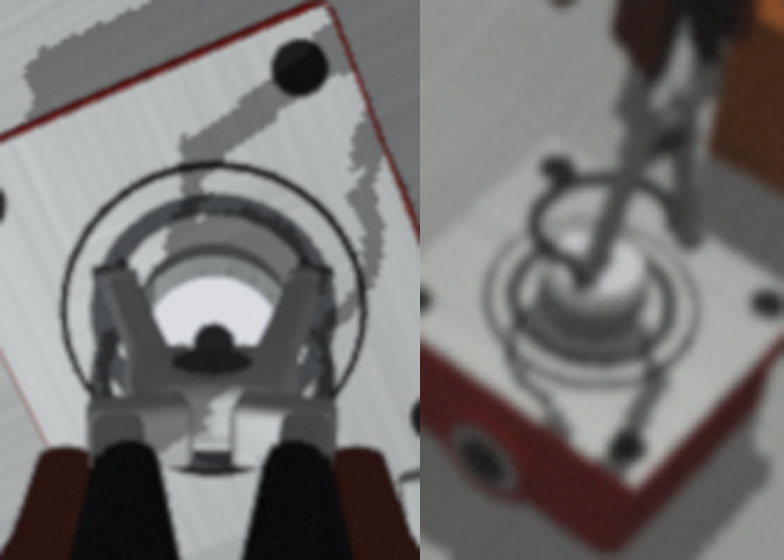

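The ring hangs spread on the pins above the stub. Wrist crop: jaws at (112,275) and (317,275), stub centred at u ≈ 212. Scene crop: ring at (600,235) above the stub. I'll correct by under 1 mm and lower while watching the force.

```bash
python3 -m inch '[[[-0.8,-0.6,0,0,0,0,10],[-0.8,-0.6,4,0,0,0,10],[-0.8,-0.6,8,0,0,0,10],[-0.8,-0.6,12,0,0,0,10],[-0.8,-0.6,15,0,0,0,10],[-0.8,-0.6,15,0,0,0,10],[-0.8,-0.6,15,0,0,0,10]]]'
python3 -m inch '[[[0,0,2,0,0,0,10],[0,0,4,0,0,0,10],[0,0,6,0,0,0,10],[0,0,8,0,0,0,10],[0,0,8,0,0,0,10]]]'
python3 -m inch '[[[0,0,2,0,0,0,10],[0,0,4,0,0,0,10],[0,0,6,0,0,0,10],[0,0,6,0,0,0,10]]]'
python3 -c "
from h import *
d=snap('wrist','w14');go(599.4,9.1,262,-.505)"
```

```text
t: 19.3
ee_pos: [599.4, 9.8, 276.2]
orientation: [3.042, -0.785, -0.0]
ft_force: [-0.5, 0.3, -2.8]
width: 31.6
grasp_force: 29.6
t: 19.8
ee_pos: [599.2, 9.8, 268.0]
orientation: [3.042, -0.785, -0.001]
ft_force: [0.8, 0.6, -1.1]
width: 31.6
grasp_force: 29.6
t: 20.2
ee_pos: [599.2, 9.7, 262.0]
orientation: [3.042, -0.785, -0.001]
ft_force: [-0.7, -0.4, -2.7]
width: 31.4
grasp_force: 29.6
t 20.25 yaw now -0.5052 shift [0.4 0.5 0.2] turn [ 0.0002  0.0003 -0.0002]
```

```bash
python3 -m inch '[[[0.2,0.3,2,0,0,0,10],[0.2,0.3,4,0,0,0,10],[0.2,0.3,6,0,0,0,10],[0.2,0.3,6,0,0,0,10]]]'
python3 -m inch '[[[0,0,2,0,0,0,10],[0,0,4,0,0,0,10],[0,0,6,0,0,0,10],[0,0,6,0,0,0,10]]]'
python3 -m inch '[[[0,0,2,0,0,0,10],[0,0,4,0,0,0,10],[0,0,5,0,0,0,10],[0,0,5,0,0,0,10]]]'
python3 -c "
from h import *
d=snap('wrist','w15');o=status.get_obs();print(o['ft_force'],o['moment'],o['ee_pos'])"
```

```text
t: 20.65
ee_pos: [599.2, 9.4, 256.0]
orientation: [3.042, -0.785, -0.001]
ft_force: [-0.5, -0.6, -2.1]
width: 31.9
grasp_force: 29.6
t: 21.05
ee_pos: [599.2, 9.4, 250.0]
orientation: [3.042, -0.785, -0.001]
ft_force: [0.2, 0.2, -1.7]
width: 31.8
grasp_force: 29.6
t: 21.45
ee_pos: [599.3, 9.4, 245.1]
orientation: [3.042, -0.785, -0.001]
ft_force: [0.5, -0.8, -2.0]
width: 31.6
grasp_force: 29.6
[ 0.19711328 -1.1226458  -1.80627699] [-0.04867135  0.04687566  0.0032443 ] [599.36874756   9.39317667 245.27327188]
```

```bash
python3 -m inch '[[[0,0,1.5,0,0,0,10],[0,0,3,0,0,0,10],[0,0,4.5,0,0,0,10],[0,0,6,0,0,0,10],[0,0,6,0,0,0,10],[0,0,6,0,0,0,10]]]'
for i in 1 2 3; do python3 -m inch '[[[0,0,1,0,0,0,10],[0,0,1,0,0,0,10],[0,0,1,0,0,0,10]]]' | egrep 'ee_pos|ft_f'; done
python3 -c "
from h import *
d=snap('wrist','w16');snap('scene','s7');o=status.get_obs();print(o['t'],o['ft_force'],o['moment'],o['ee_pos'])"
```

```text
t: 22.1
ee_pos: [599.4, 9.4, 239.3]
orientation: [3.042, -0.785, -0.0]
ft_force: [-0.2, -0.3, -2.0]
width: 31.7
grasp_force: 29.6
ee_pos: [599.4, 9.4, 238.4]
ft_force: [0.5, -0.0, -1.8]
ee_pos: [599.4, 9.4, 237.3]
ft_force: [-0.2, -0.2, -2.2]
ee_pos: [599.4, 9.4, 236.3]
ft_force: [1.9, -0.4, -1.5]
23.1 [ 0.29065715  0.12063099 -0.61894754] [ 0.0116685  -0.01457607  0.02568666] [599.42304071   9.43886539 236.38870341]
```

```bash
for i in 1 2 3; do python3 -m inch '[[[0,0,0.5,0,0,0,10],[0,0,0.5,0,0,0,10],[0,0,0.5,0,0,0,10]]]' | egrep 'ee_pos|ft_f'; python3 -c "
from h import *
z=[status.get_obs()]
for i in range(3):
  optics.get_image('top');z.append(status.get_obs())
print(np.mean([o['ft_force'] for o in z],0),np.mean([o['ee_pos'][2] for o in z]),z[-1]['t'])"; done
```

```text
ee_pos: [599.5, 9.4, 236.0]
ft_force: [0.2, 0.1, -1.6]
[ 0.11290489  0.07351367 -1.20673347] 235.9490551317224 23.55
ee_pos: [599.7, 9.3, 235.8]
ft_force: [0.6, -0.4, 3.2]
[-0.170538   -0.13390918  3.1020408 ] 235.72895581023633 24.0
ee_pos: [599.9, 9.3, 235.6]
ft_force: [-0.1, -1.2, 5.9]
[-0.21345118 -0.59477558  5.95037929] 235.608609256921 24.45
```

Contact came at the expected height of 235.9. I'll ease off a little and check the ring's seat numerically against the first pictures.

```bash
python3 -m inch '[[[0,0,-0.3,0,0,0,10],[0,0,-0.3,0,0,0,10],[0,0,-0.3,0,0,0,10],[0,0,-0.3,0,0,0,10]]]'
python3 - <<'E'
from h import *
c=np.array([578.,20.9])
# ring outline in two hypotheses: flat on bearing
for new,old,cam in(('s8','s0','scene'),('t8','t0','top')):
    d=snap(cam,new);a=cv2.imread(f'pics/{new}.png',0).astype(int);b=cv2.imread(f'pics/{old}.png',0).astype(int)
    print(cam,'rows: radius; cols: angle deg rel. ring x; diff new-old at z=84')
    A=range(0,360,20);print('      '+' '.join('%4d'%x for x in A))
    for r in range(21,38,2):
        row=[]
        for an in A:
            t=np.deg2rad(an)-.505;u,v=proj(d,(*(c+r*np.array([np.cos(t),np.sin(t)])),84))
            f=lambda im:cv2.getRectSubPix(im.astype(np.float32),(1,1),(float(u),float(v)))[0,0]
            row.append('%4d'%(f(a)-f(b)))
        print('%4d  '%r+' '.join(row))
o=status.get_obs();print(o['t'],o['ft_force'],o['width'],o['grasp_force'],o['ee_pos'])
E
```

```text
t: 24.85
ee_pos: [599.8, 9.3, 235.6]
orientation: [-3.042, 0.785, -0.001]
ft_force: [0.8, -0.2, 5.3]
width: 31.9
grasp_force: 30.1
scene rows: radius; cols: angle deg rel. ring x; diff new-old at z=84
         0   20   40   60   80  100  120  140  160  180  200  220  240  260  280  300  320  340
  21     8    8    8   -3   11   13  -71    3   13   18   16   11    8    4    0    3   11    6
  23     8    9    6  -27    0   16  -70   -5   15   18   14    2    3   -1   -6   -3    8    5
  25     8   11    1  -58  -18   17  -68  -16   16   18   11  -14   -9  -13  -15  -14    4    7
  27     8   11  -10  -69  -40   15  -70  -27   17   19    5  -42  -32  -38  -23  -24    0    7
  29    10    7  -23  -56  -40   11  -69  -40   17   18   -3  -59  -62  -63  -27  -26   -2    8
  31     8    0  -25  -30  -29    6  -70  -53   17   17   -9  -55  -76  -74  -24  -23   -4    7
  33     2  -11  -23  -11  -21   -3  -75  -60   19   16   -4  -28  -48  -58  -13  -17   -4    7
  35    -6  -26  -24  -19  -31  -20  -77  -62   17   15    3   -4  -18  -26   -3   -5  -11    8
  37   -23  -38  -43  -20  -42  -42
[... 511 characters left out ...]
4
  27    44    1  -13  -24  -73  -35  -34  -36  -24  -35  -27  -31  -43  -32   35   85   86   42
  29    59   36   15    8  -63  -29  -31  -31  -27  -36  -39  -47  -54  -43   63   94  104   74
  31    72   64   47   41  -34    3   -7  -13  -15  -26  -29  -39  -42  -34   92  111  123  106
  33    75   72   64   57  -12   34   23   15   16    3   -6  -15   -9  -12  112  131  126  112
  35    42   48   49   42  -14   48   55   36   46   30   28   28    8    8  115   81  102   83
  37     9   20   21    9  -43   22   23   41   44   37   27   19    3    2   64   13   46   53
24.95 [-0.22571981 -0.30033966  6.2620695 ] 32.108908900058104 30.118231549859047 [599.73196016   9.37642742 235.62137582]
```

Both cameras place the ring round the shaft at 28–30 mm radius at bearing height. The pliers are still at the stop (32 mm, 30 N grip). Handing in.

```bash
python3 -c "
from workcell import ctrl
print(ctrl.close_job())"
```

```text
the job is handed in; nothing more can be done
None
```

I handed the job in at about 25 s on the robot clock: the big ring is spread over the shaft and resting on the bearing, level with the groove, and the gripper still holds the pliers squeezed to their stop. My last check of the ring's seat was numerical, from the scene and top cameras, and the judge gave no verdict.

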